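Clamp a small pine box in the glue-up jig and keep the squeeze on

ROBOT

A 7-joint arm with a two-finger parallel gripper is mounted at the origin on the work surface. World frame = base frame: x ahead of the robot, y to its left, z up, the work surface at z = 0. Lengths are in m, angles in rad, forces in N, time in s.
With the tool pointing down it reaches from about 0.4 to 0.85 m from the base axis. Payload 6.9 kg.
Tool frame: the origin (TCP) lies midway between the tips of the shut fingers; the grasp point (between the pads) lies behind it (ctrl.pinch_z is the z of the grasp point in the tool frame, in m); z points along the fingers, y is the line along which they close (so a half turn about z gives the same grasp; the last joint's range is limited). The gripper opens to 85 mm and grips with 20 to 120 N. Pads are 22 mm wide; open, the fingers measure 114 mm over their backs; the gripper's body (76 mm by 85 mm) begins 54 mm behind the grasp point. The pads swing forward as they close: fully open they stand 13 mm farther back than shut.
Start: joints at [1.415, 0.507, -0.238, 1.5, 0.126, 1.149, -0.155], TCP at [0.161, -0.604, 0.231] pointing down, gripper open.
Joint ranges: [-3.08, 3.08], [-0.24, 2.05], [-1.43, 1.35], [0, 2.5], [-1.52, 4.66], [0.17, 1.96], [-2.89, 2.89]. Speed limits (rad/s): [2.39, 2.39, 3.14, 3.14, 3.14, 3.14, 3.14].

INTERFACE

Orientations are given as a unit quaternion [w, x, y, z].
In Python, from station import ctrl, get_state, vision, ticket, models gives the robot as it stands. Calls block until the motion is done:
- ctrl.movep(position, orientation): joint-space move of the TCP to a pose.
- ctrl.movel(position, frame=None, max_speed=0.15): straight line of the TCP; frame=None keeps the orientation; max_speed is the mean speed in m/s.
- ctrl.set_joints(angles): joint-space move.
- ctrl.ungrasp() and ctrl.close_gripper(force=None): open the fingers fully, or close them until they stop; force is the grip in N (None keeps the last).
- ctrl.pause(seconds).
- ctrl.ik(position, orientation): joint angles nearest the present ones, or None.
- get_state(): the state.
- vision.grab_frame(name): name is "scene" or "top"; returns (picture, depth): 420x560x3 uint8, blue, green, red; 420x560 float32, m along the optical axis (not along the pixel's ray), 0 where there is no reading.
- vision.camera_info(name): a dict with "mtx" (3x3 intrinsics, pixels), "dist_coeffs" ([k1, k2, p1, p2, k3] as OpenCV has them; the pictures are not rectified), "R" (3x3) and "t" (3): a world point X has camera coordinates R X + t. Camera axes: x right, y down, z forward; pixel columns grow to the right and rows downward; lengths in m; the calibration is good to about 2 mm. A picture is of the moment at which its call begins. camera_info takes no time and is no camera call.
A pose or a line that the arm cannot do raises ctrl.Unreachable and nothing moves.
- ticket.close_job(): hands the job in; it is judged then, once.
Trained networks look in the newest picture that a camera, given by its name, has taken for a name from the list of things; names that differ only in an ending like _2 or _b are one class to them, and where a whole thing is asked for, a point or a joint stands for the part that bears it (a point fixed in the world has none). Each returns a list of dicts, best first, with "p" (0 to 1); they miss things now and then, are a little off and sometimes report something else, mostly with a low value. They report only what shows in the picture. A call takes as long as a camera call.
- models.recognise(camera, target): "point" ([column, row] in pixels, amid what is visible of it).
- models.masks_of(camera, target): "mask" (420x560 bool, what is visible of it) and "point" ([column, row] in pixels, amid what is visible of it).
The state is a dict: "time": time; "qpos": joint angles; "qd": joint speeds; "tau": joint torques, N m; "tcp_pos": TCP position; "eef_rot": TCP orientation; "contact_force": force on the tool from outside, world axes, zero at the start; "wrist_torque": the same for the moment, N m; "width": finger opening in m; "gripper_force": force on a finger pad.
Only numpy, scipy, OpenCV 4.12 (cv2) and the standard library are available. Lean on these libraries where they do the work, as an engineer would, in place of code of your own. Each camera call takes 0.05 s, during which the arm holds its last target. There are 200 camera calls.

TASK

Set the little pine box upright and lengthwise on the narrow dark bearer between the two jaws of the bar clamp, and let go of it. Then pump the clamp's red trigger, letting it spring back between squeezes, until the jaws hold the box at both ends, and finish while still holding the trigger squeezed: firmly enough that the moving jaw's soft orange pad is clearly pressed in, gently enough that it is not squashed to its stop and the thin box is not crushed. Move the bar and its jaw only with the trigger, never by pushing on them, and leave the other tools where they lie.

Things in the scene. Friction and masses are not known exactly. Their poses are not given: they have to be found in the camera images.
- jig: Fixed plywood board, 206 x 295 x 12 mm, with a one-hand bar clamp on its side and a bearer strip. Origin on the bench under the bar, beside the housing. x: from the handle to the jaws; y: along the bar (closing direction of the moving jaw); z up; offsets below are mm in this frame. Black housing x -24..32, y -26..32; fixed jaw x 30..80, y -32..-4; housing, jaws and handle z 43..71.
- seat (a point): Middle of the top of the dark bearer (18 wide: x 49..67; y -33..-136; z = 36), in the jig frame at (58, -78, 36) mm, axes as the jig. A box centred over it clears the fixed jaw by 8 mm.
- fixed_jaw_face (a point): Centre of the fixed jaw's orange face (34 wide, 30 high, facing -y), in the jig frame at (58, -32, 57) mm. The box finally bears against it.
- clamp_bar: Toothed steel bar (x -10..10, z 54..60 mm in the jig frame, 340 mm long, standing out 165 mm to +y and sliding further that way) with the black moving jaw at its -y end (x -17..80, z 43..71). Axes as the jig; slides along the jig's y only. The robot must not push it.
- end_jaw_face (a point): Centre of the moving jaw's orange face with its pad free, at x = 58, z = 57 mm in the jig frame, facing +y. At the start it stands 92 to 112 mm from the fixed jaw's face.
- ratchet (a joint): How far the bar has been drawn in (m): 0 = jaw fully open, grows as it closes; 0 to 0.02 at the start, at most 0.064. A full squeeze of the trigger draws it in about 7 to 15 mm (teeth 3.5 mm apart), so 2 to 5 squeezes close it; it stays there when the trigger is let go (a brake of about 6 N).
- pad (a joint): How far the moving jaw's soft orange pad is pressed in (m): 0 free, 0.006 at its stop; 8 N per mm. When the trigger is let go, 6 N or less of the pressure stays.
- trigger (a joint): Trigger angle (rad): 0 let go, 0.32 squeezed to its stop. It springs back by itself when given room.
- trigger_blade: Red trigger blade, 9 mm thick, z 45..69, x -20..-87 mm in the jig frame, on the -y side of the handle. It turns about an upright pin at (26, -12); its free end swings towards the handle (+y). Squeezed at x = -50 it needs about 2 N for its spring and 3 N more to draw the bar in; the jaw presses the box with about twice the squeeze less 10 N.
- trigger_front (a point): Point on the front (-y side) of the trigger, 76 mm from its pin, half-way up (z = 57 mm), about x = -50 mm; it moves with the trigger. From here to the handle's back is 61 mm along y when let go, 36 mm when squeezed to the stop; the fingers can close over both from above.
- handle_back (a point): Point on the back (+y side) of the fixed black handle, in the jig frame at (-50, 32, 57) mm. The handle is 20 mm thick (y 12..32), x -22..-106 mm, and never moves, so when trigger and handle are squeezed together the middle between the fingers moves towards the handle, to about y = 14 mm at the stop.
- box_center (a point): Centre of the loose pale pine box with darker finger joints, open at the top: 44 mm along its x, 76 mm along its y, 42 mm high, walls 8 mm; it starts upright on the bench. In the clamp its y lies along the jig's y (either way round).
- chisel_wide: Bystander: wood-handled chisel, 270 mm long, lying on the bench; origin near its ferrule, on the bench.
- chisel_narrow: Bystander: narrow wood-handled chisel, 270 mm long, lying on the bench; origin near its ferrule, on the bench.
- block_plane: Bystander: black and yellow block plane, 165 x 52 x 60 mm; origin under its middle.
- folding_rule: Bystander: closed folding rule, 235 x 17 x 16 mm; origin under its middle.
- spade_bit: Bystander: flat spade bit, 160 mm long, 30 mm wide head; origin under its middle.
- pine_offcut: Bystander: pine block 150 x 70 x 34 mm with a drilled hole; origin under its middle.
- mallet: Bystander: joiner's mallet, head 75 x 120 x 55 mm, handle 200 mm; origin on the bench under the handle's upper part.

How it is judged:
By the outcome, as a careful person would: the job done as asked, in the order asked, and still so for the second after the job is handed in, while the arm keeps its last pose, push and grip.
It also fails if it takes over 64 s, if anything falls off the work surface, if the arm or the gripper's body presses on something with over 40 N, if the wrist force passes 120 N, or if a joint passes its speed limit or range.

## Working session

There is one attempt and no reset: what is moved stays moved. The work goes in short steps, each a Python script; the robot and the scene stay as the last script left them, time stands still between calls to the robot, and variables do not carry over. Pictures are saved under pics/ and viewed, at most 10 in all, crops included, and the job is handed in when it is done.

```bash
ls; mkdir -p pics; cat > h.py <<'E'
import numpy as np, cv2
from station import ctrl, get_state, vision, ticket, models
def cam(n):
    c=vision.camera_info(n); return [np.array(c[k],float) for k in("mtx","dist_coeffs","R","t")]
def world(n,uv,depth):
    K,d,R,t=cam(n); uv=np.atleast_2d(np.array(uv,float))
    p=cv2.undistortPoints(uv[:,None],K,d)[:,0]
    z=np.array([depth[int(round(v)),int(round(u))] for u,v in uv])
    return (np.c_[p*z[:,None],z]-t.ravel())@R
def cloud(n,mask,depth):
    v,u=np.nonzero(mask&(depth>0)); return world(n,np.c_[u,v],depth)
def onplane(n,uv,z):
    K,d,R,t=cam(n); uv=np.atleast_2d(np.array(uv,float))
    p=cv2.undistortPoints(uv[:,None],K,d)[:,0]
    r=np.c_[p,np.ones(len(p))]@R; c=-R.T@t.ravel()
    return c+r*((z-c[2])/r[:,2])[:,None]
def project(n,X):
    K,d,R,t=cam(n); return cv2.projectPoints(np.atleast_2d(X).astype(float),cv2.Rodrigues(R)[0],t,K,d)[0][:,0]
def down(yaw): # tool z down; tool y axis (closing) at angle yaw+90 deg... x axis at yaw
    return np.array([0,np.cos(yaw/2),np.sin(yaw/2),0])
E
python3 - <<'E'
from h import *
for n in("scene","top"):
    im,d=vision.grab_frame(n); cv2.imwrite(f"pics/{n}0.png",im); K,_,R,t=cam(n); print(n,-R.T@t.ravel(),K[0,0])
    for o in("jig","box_center","clamp_bar","trigger_blade","trigger_front","handle_back","seat","fixed_jaw_face","end_jaw_face"):
        r=models.recognise(n,o)[:2]
        print(o,[(np.round(x["point"]).tolist(),round(x["p"],2),np.round(world(n,x["point"],d)[0],3).tolist()) for x in r])
s=get_state();print(s)
E
```

```text
pics
scene [1.0455282  0.35200827 1.12854685] 404.50932559199305
jig [([244.0, 203.0], 0.8, [0.595, -0.144, 0.073])]
box_center [([385.0, 264.0], 0.8, [0.486, 0.301, 0.044]), ([232.0, 190.0], 0.23, [0.579, -0.212, 0.061])]
clamp_bar [([228.0, 191.0], 0.88, [0.567, -0.244, 0.013])]
trigger_blade [([259.0, 182.0], 0.57, [0.503, -0.164, 0.065]), ([224.0, 188.0], 0.41, [0.588, -0.237, 0.061])]
trigger_front [([165.0, 132.0], 0.39, [0.536, -0.574, 0.052])]
handle_back [([245.0, 206.0], 0.64, [0.6, -0.138, 0.072])]
seat [([248.0, 204.0], 0.8, [0.592, -0.133, 0.072])]
fixed_jaw_face [([248.0, 204.0], 0.67, [0.59, -0.132, 0.073])]
end_jaw_face [([226.0, 193.0], 0.86, [0.578, -0.246, 0.014])]
top [ 0.42878987 -0.05832404  1.57674028] 445.8277185900591
jig [([378.0, 164.0], 0.74, [0.669, -0.41, 0.035]), ([311.0, 199.0], 0.72, [0.556, -0.173, 0.008])]
box_center [([175.0, 227.0], 0.56, [0.47, 0.306, 0.01])]
clamp_bar [([328.0, 193.0], 0.67, [0.571, -0.23, 0.055])]
trigger_blade [([431.0, 205.0], 0.7, [0.52, -0.578, 0.053]), ([328.0, 192.0], 0.64, [0.574, -0.227, 0.064])]
trigger_front [([331.0,
[... 368 characters left out ...]
 ,  0.50750731, -0.23759746,  1.50018562,  0.12571285,
        1.14891336, -0.15480733]), 'qd': array([ 5.79762851e-04,  4.62805816e-06,  8.77985801e-04,  1.50954862e-03,
       -5.44336524e-04, -1.09194211e-03, -7.25430272e-04]), 'tau': array([-3.13010851e-04, -6.20385218e+01, -2.18500793e+00, -2.49970150e+01,
        1.39621351e-02,  2.44709183e-03, -3.46027787e-05]), 'tcp_pos': array([ 0.16114277, -0.60386129,  0.23127532]), 'eef_rot': array([-1.66496012e-05,  9.91510100e-01,  1.30029691e-01, -3.64839920e-06]), 'contact_force': array([ 0.82255968, -0.18826434, -0.93773532]), 'wrist_torque': array([-0.01965288,  0.0096437 ,  0.02201623]), 'gripper_force': 0.0, 'width': 0.08559021339371237}
```

```bash
python3 -c "
import cv2
a=cv2.imread('pics/top0.png');cv2.imwrite('pics/top0c.png',cv2.resize(a[130:270,260:450],None,fx=4.2,fy=4.2,interpolation=cv2.INTER_CUBIC))"
```

```text
(no output)
```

View pics/top0.png

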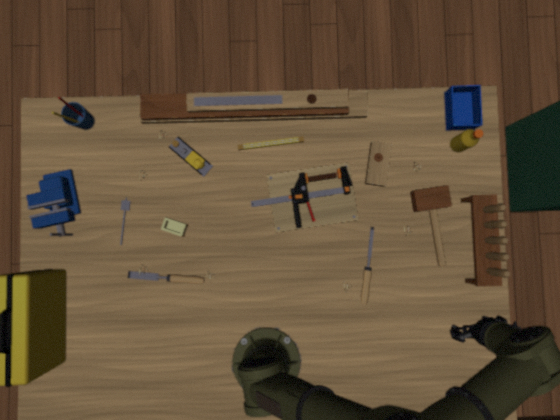

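View pics/top0c.png

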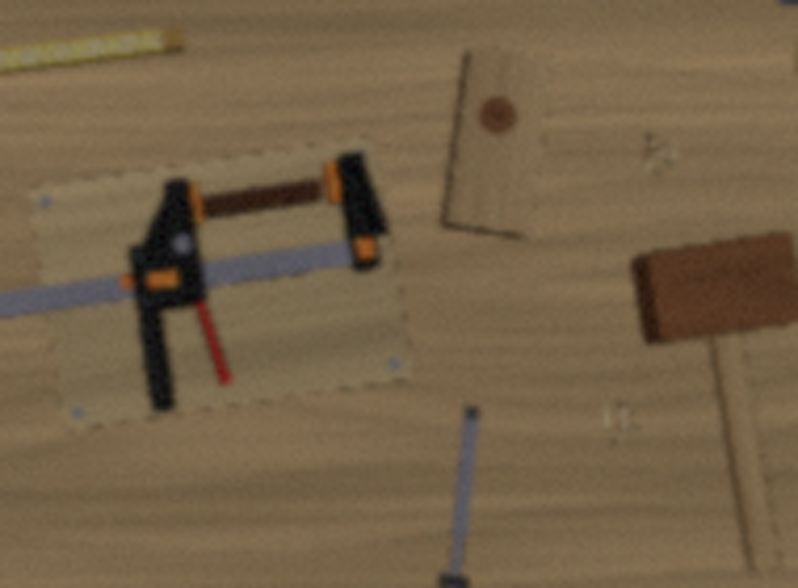

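View pics/scene0.png

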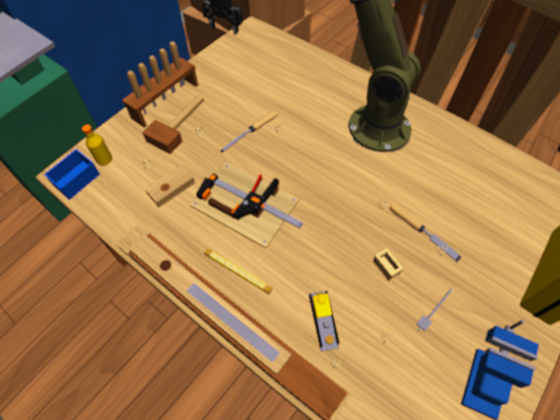

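```bash
cat > fit.py <<'E'
from h import *
from scipy.optimize import least_squares
def J(p,X): # jig mm -> world
    c,s=np.cos(p[2]),np.sin(p[2]); X=np.atleast_2d(X)/1000.
    return np.c_[p[0]+c*X[:,0]-s*X[:,1],p[1]+s*X[:,0]+c*X[:,1],X[:,2]]
E
python3 - <<'E'
from fit import *
print("pinch",ctrl.pinch_z)
obs=[((80,-4,71),(167,182)),((75,-32,71),(199,185)),((41,-32,71),(204,222)),((-106,32,71),(152,410)),((-106,12,71),(174,407)),((-24,32,71),(136,308)),((32,32,71),(130,248)),((67,-36,36),(206,196)),((49,-36,36),(207,216))]
X=np.array([o[0] for o in obs],float); uv=np.array([o[1] for o in obs])/4.2+[260,130]-.38
f=lambda p:(project("top",J(p,X))-uv).ravel()
r=least_squares(f,[.56,-.17,.15],loss="soft_l1"); print(r.x,np.round(f(r.x).reshape(-1,2),1).tolist())
np.save("jig.npy",r.x)
# overlay
segs=[]
def rect(x0,x1,y0,y1,z): 
    P=[(x0,y0,z),(x1,y0,z),(x1,y1,z),(x0,y1,z)]; return np.array([np.linspace(P[i],P[(i+1)%4],8) for i in range(4)]).reshape(-1,3)
m=np.vstack([rect(30,80,-32,-4,71),rect(-106,-22,12,32,71),rect(-24,32,-26,32,71),rect(49,67,-136,-33,36),rect(-10,10,-120,195,60)])
o=[]
for n,(x0,y0) in (("top",(245,145)),("scene",(185,150))):
    im=cv2.imread(f"pics/{n}0.png"); im=cv2.convertScaleAbs(im,alpha=1.5 if n=="top" else 1)
    c=cv2.resize(im[y0:y0+100,x0:x0+130],None,fx=6,fy=6,interpolation=cv2.INTER_CUBIC)
    for q in (project(n,J(r.x,m))-[x0,y0]+.5)*6: cv2.circle(c,tuple(int(v) for v in q),1,(0,255,0),-1)
    o.append(cv2.resize(c,(600,460))[:300 if 0 else 460])
o=np.vstack(o); cv2.imwrite("pics/ov1.png",cv2.resize(o,(391,600)) if 0 else np.hstack([cv2.resize(x,(400,308)) for x in (o[:460],o[460:])]))
# box
for n in("scene","top"):
    vision.grab_frame(n); _,d=vision.grab_frame(n)
    b=models.masks_of(n,"box_center")[0]; P=cloud(n,b["mask"],d)
    top=P[(P[:,2]>.034)&(P[:,2]<.055)]
    print(n,b["p"],b["mask"].sum(),len(top),np.median(top,0) if len(top) else 0)
    v,u=np.nonzero(b["mask"]); W=onplane(n,np.c_[u,v],.042)[:,:2]
    (cx,cy),(w,h),a=cv2.minAreaRect((W*1000).astype(np.float32)); print("plane rect",cx,cy,w,h,a)
    if len(top)>10: print("top rect",cv2.minAreaRect((top[:,:2]*1000).astype(np.float32)))
E
```

```text
pinch -0.0187
[ 0.56362983 -0.1352454   0.09427086] [[-0.3, -0.7], [0.4, -1.0], [0.5, 0.1], [-0.4, 0.6], [0.2, 0.6], [0.4, 0.9], [-0.3, -1.2], [-0.4, -0.0], [-0.0, 0.3]]
scene 0.92 553 252 [0.47466969 0.30774544 0.04251432]
plane rect 482.994873046875 305.9363708496094 86.11163330078125 65.73162841796875 70.46043395996094
top rect ((473.54766845703125, 306.0399475097656), (76.54164123535156, 48.79801559448242), 68.91837310791016)
top 0.81 371 148 [0.47302293 0.30505394 0.04185446]
plane rect 472.252197265625 301.2489929199219 91.29193115234375 49.56937789916992 67.85562133789062
top rect ((472.9520263671875, 305.6741638183594), (79.5540542602539, 44.10789489746094), 69.34566497802734)
```

View pics/ov1.png

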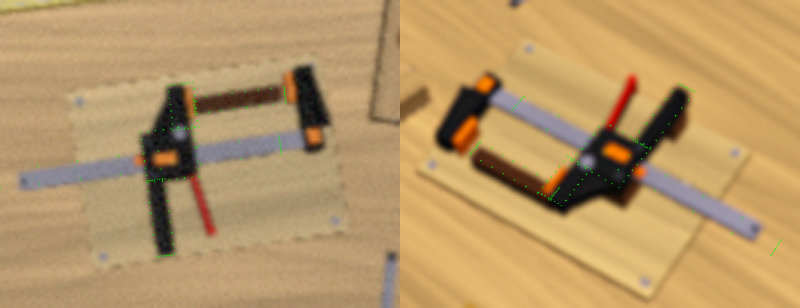

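```bash
python3 - <<'E'
from fit import *
p=np.load("jig.npy")
for n in("top","scene"):
    im,d=vision.grab_frame(n)
    m=models.masks_of(n,"clamp_bar")[0]; print(n,m["p"],m["mask"].sum())
    hsv=cv2.cvtColor(im,cv2.COLOR_BGR2HSV); 
    g=cv2.dilate(m["mask"].astype(np.uint8),np.ones((5,5)))>0
    g&=(im[...,0].astype(int)>im[...,2]+5)&(im[...,0]>60)
    v,u=np.nonzero(g); W=onplane(n,np.c_[u,v],.060)[:,:2]
    # bar pixels
    vx,vy,x0,y0=cv2.fitLine(W.astype(np.float32),cv2.DIST_HUBER,0,.003,.01).ravel()
    yaw=np.arctan2(-vx*np.sign(vy),abs(vy)); 
    perp=np.array([np.cos(yaw),np.sin(yaw)]); print("bar",len(W),"yaw",yaw,"perp offset",perp@[x0,y0],"p:",perp@p[:2], "y ext", np.percentile(W@[-perp[1],perp[0]],[0,1,99,100]))
    # tall black parts from depth
    v,u=np.mgrid[0:420,0:560]; C=world(n,np.c_[u.ravel(),v.ravel()],d).reshape(420,560,3)
    s=(abs(C[...,2]-.071)<.012)&(im.max(2)<60)&(np.hypot(C[...,0]-p[0],C[...,1]-p[1])<.2)
    W=onplane(n,np.c_[u[s],v[s]],.071)[:,:2]
    np.save(f"blk_{n}.npy",W)
    def inside(q):
        c,sn=np.cos(q[2]),np.sin(q[2]); D=(W-q[:2])@np.array([[c,-sn],[sn,c]])*1000
        return D
    # signed-distance fit to union of rects
    R=[(34,80,-32,-6),(-106,-22,12,32),(-24,32,-26,32)]
    # match raster: area union vs. pixels by IoU-like soft score
    G=np.stack(np.meshgrid(np.arange(-130,110,2.),np.arange(-60,60,2.),indexing="ij"),-1).reshape(-1,2)
    inm=lambda D:np.any([(D[:,0]>a)&(D[:,0]<b)&(D[:,1]>c)&(D[:,1]<e) for a,b,c,e in R],0)
    D=inside([p[0],p[1],yaw]); k=(D[:,1]>-60)
    print("blk",k.sum(),"ext x",np.percentile(D[k,0],[1,50,99]),"handle y",np.percentile(D[D[:,0]<-40][:,1],[2,50,98]),"fj y",np.percentile(D[k&(D[:,0]>40)][:,1],[2,50,98]),"mj y",np.percentile(D[D[:,1]<-100][:,1],[2,50,98]))
E
```

```text
top 0.68 838
bar 221 yaw 0.12504621 perp offset 0.54188997 p: 0.5423610718255694 y ext [-0.34756983 -0.34590342 -0.04085128 -0.03946206]
blk 437 ext x [-1.00424755e+02  5.53596756e-02  7.32041807e+01] handle y [15.32337109 24.02337814 32.38136903] fj y [-21.86410328 -10.57254831   7.97212454] mj y [-173.64035275 -157.50191306 -145.7569872 ]
scene 0.66 951
bar 306 yaw 0.12462075 perp offset 0.5434476 p: 0.5424480315721106 y ext [-0.35355912 -0.35119871 -0.03833119 -0.03578243]
blk 453 ext x [-93.16490628  16.65054461  82.89085484] handle y [18.81367864 27.72630786 38.50845793] fj y [-20.31550916  -5.51144084  18.0976782 ] mj y [-170.48167361 -156.17066162 -141.19492727]
```

```bash
python3 - <<'E'
from fit import *
obs=[((80,-4,71),(167,182)),((75,-32,71),(199,185)),((41,-32,71),(204,222)),((-106,32,71),(152,410)),((-106,12,71),(174,407)),((-24,32,71),(136,308)),((32,32,71),(130,248)),((67,-36,36),(206,196)),((49,-36,36),(207,216))]
X=np.array([o[0] for o in obs],float); uv=np.array([o[1] for o in obs])/4.2+[260,130]-.38
yaw=.125; e=np.array([np.cos(yaw),np.sin(yaw)]); g=np.array([-e[1],e[0]])
P=lambda t:np.r_[.5427*e+t[0]*g,yaw]
f=lambda t:(project("top",J(P(t),X))-uv)[:,0]
r=least_squares(f,[-.2],loss="soft_l1"); p=P(r.x); print(p,np.round(f(r.x),1)); np.save("jig.npy",p)
def rect(x0,x1,y0,y1,z): 
    Q=[(x0,y0,z),(x1,y0,z),(x1,y1,z),(x0,y1,z)]; return np.array([np.linspace(Q[i],Q[(i+1)%4],15) for i in range(4)]).reshape(-1,3)
m=np.vstack([rect(30,80,-32,-4,71),rect(-106,-22,12,32,71),rect(-24,32,-26,32,71),rect(49,67,-136,-33,36),rect(-10,10,-120,165,60)])
o=[]
for n,(x0,y0) in (("top",(250,150)),("scene",(195,160))):
    im=cv2.imread(f"pics/{n}0.png"); im=cv2.convertScaleAbs(im,alpha=1.5 if n=="top" else 1)
    c=cv2.resize(im[y0:y0+90,x0:x0+115],None,fx=6.9,fy=6.6,interpolation=cv2.INTER_CUBIC)
    for q in (project(n,J(p,m))-[x0,y0]+.5)*[6.9,6.6]: cv2.circle(c,tuple(int(v) for v in q),2,(0,255,0),-1)
    o.append(cv2.resize(c,(400,310)))
cv2.imwrite("pics/ov2.png",np.hstack(o))
phi=p[2]; print("seat",J(p,(58,-78,36)),"trig",J(p,(-50,1.5,57)))
th=np.radians(69.1)-0  # box long axis direction from minAreaRect
for nm,pos,yaws in (("box",(.4735,.306,.03),[th,th+np.pi]),("seat",J(p,(58,-78,66))[0],[phi+np.pi/2,phi-np.pi/2]),("trig",J(p,(-50,4,40))[0],[phi,phi+np.pi])):
    for y in yaws: print(nm,y,ctrl.ik(list(pos),down(y)),ctrl.ik([pos[0],pos[1],pos[2]+.12],down(y)) is not None)
E
```

```text
[ 0.56401955 -0.13570417  0.125     ] [-0.9 -0.2  0.2  0.7  1.3  0.7 -0.4 -0.9 -0.4]
seat [[ 0.63129164 -0.20586445  0.036     ]] trig [[ 0.51422265 -0.14044961  0.057     ]]
box 1.2060225131280815 [-0.19514602  0.73027637 -0.68177881  1.89150415  0.65814456  0.75773704
 -1.61544998] True
box 4.347615166717874 [ 0.05143733  0.96705729 -1.22686236  1.88853672  1.04224465  1.11401918
  1.17341441] True
seat 1.6957963267948966 [ 0.62629735  0.78262145 -0.62666452  1.58073874  0.53150175  0.95430372
 -0.05067202] True
seat -1.4457963267948966 [ 0.19948197  0.72115596  0.13764497  1.58714187 -0.12177671  0.84169885
 -2.63209772] True
trig 0.125 [ 0.39021552  0.60800201 -0.26361439  1.97167754  0.26872176  0.59514277
 -1.4977897 ] True
trig 3.266592653589793 [ 0.75286211  0.73795344 -0.8654271   1.96713147  0.7835626   0.81210836
  1.13241988] True
```

View pics/ov2.png

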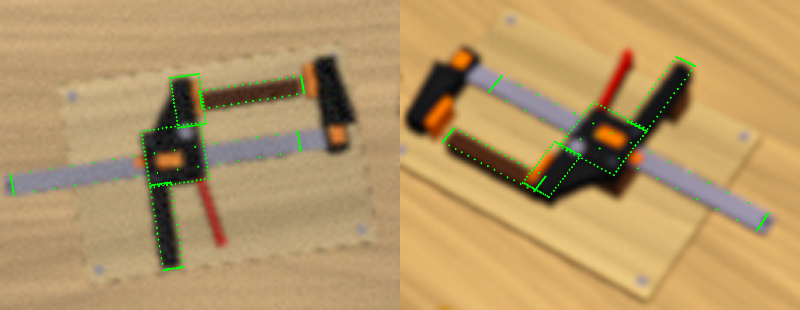

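```bash
python3 - <<'E'
from fit import *
p=np.load("jig.npy"); q=down(np.radians(69.1)); S=lambda m:(lambda s:print(m,round(s["time"],2),np.round(s["tcp_pos"],4),round(s["width"],4),s["gripper_force"],np.round(s["contact_force"],1)))(get_state())
ctrl.movep([.4735,.306,.14],q); S("above")
ctrl.movel([.4735,.306,.020],max_speed=.12); S("down")
ctrl.close_gripper(25); S("closed")
ctrl.movel([.4735,.306,.16],max_speed=.15); S("up")
s=J(p,(58,-78,0))[0]
ctrl.movep([s[0],s[1],.16],down(p[2]+np.pi/2)); S("over seat")
for n in("scene","top"):
    im,d=vision.grab_frame(n); cv2.imwrite(f"pics/{n}1.png",im)
    b=models.masks_of(n,"box_center"); 
    for x in b[:2]:
        C=cloud(n,x["mask"],d); print(n,x["p"],x["point"],x["mask"].sum(),np.median(C,0))
E
```

```text
above 4.88 [0.4741 0.3052 0.1399] 0.0856 0.0 [ 0.3 -0.5 -0.1]
down 6.03 [0.4738 0.3064 0.0206] 0.0856 0.0 [-0.5 -0.7 -0.4]
closed 6.49 [0.4738 0.3061 0.0205] 0.0433 26.059611439704895 [-0.2 -2.1  5.5]
up 7.58 [0.4731 0.3054 0.1591] 0.0435 25.64729243516922 [ 0.7  0.1 -2.3]
over seat 9.51 [ 0.6316 -0.204   0.1602] 0.0437 25.58728963136673 [ 0.7 -0.4 -1.6]
scene 0.72 [222.0, 186.2] 349 [ 0.62354478 -0.18109456  0.16698337]
top 0.4 [312.3, 175.4] 97 [ 0.62403037 -0.17359312  0.17703629]
```

```bash
python3 - <<'E'
from fit import *
p=np.load("jig.npy"); s=J(p,(58,-78,0))[0]
ctrl.movel([s[0],s[1],.080],max_speed=.12)
im,d=vision.grab_frame("scene")
cv2.imwrite("pics/s2.png",cv2.resize(im[150:240,185:305],(800,600),interpolation=cv2.INTER_CUBIC))
st=get_state();print(st["time"],st["tcp_pos"],st["contact_force"])
E
```

```text
10.575 [ 0.63196568 -0.20568377  0.08100646] [ 0.01051396 -0.76213268 -1.62395332]
```

View pics/s2.png

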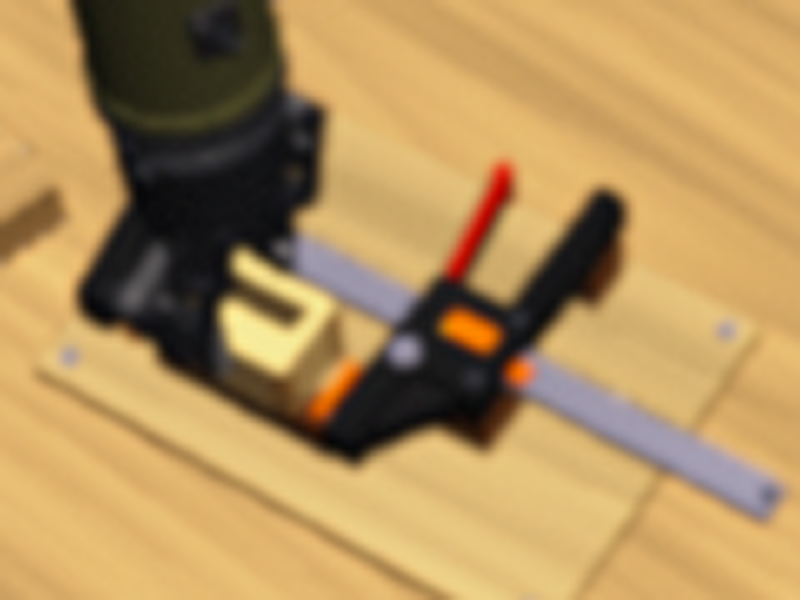

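```bash
python3 - <<'E'
from fit import *
p=np.load("jig.npy"); s=J(p,(58,-78,0))[0]
for z in (.060,.0575,.0562):
    ctrl.movel([s[0],s[1],z],max_speed=.05); st=get_state(); print(z,st["time"],st["tcp_pos"],st["contact_force"])
    if st["contact_force"][2]>4: break
ctrl.ungrasp(); st=get_state(); print(st["width"],st["contact_force"])
ctrl.movel([s[0],s[1],.19],max_speed=.15)
t=J(p,(-50,4,0))[0]
ctrl.movep([t[0],t[1],.19],down(p[2])); print(get_state()["time"])
for n in("scene","top"):
    im,d=vision.grab_frame(n); cv2.imwrite(f"pics/{n}3.png",im)
    b=models.masks_of(n,"box_center")
    for x in b[:1]:
        C=cloud(n,x["mask"],d); C=C[abs(C[:,2]-.078)<.006]; D=(C[:,:2]-p[:2])@np.array([[np.cos(p[2]),-np.sin(p[2])],[np.sin(p[2]),np.cos(p[2])]])*1000
        print(n,x["p"],x["mask"].sum(),len(D),np.median(C[:,2]),cv2.minAreaRect(D.astype(np.float32)))
im=cv2.imread("pics/scene3.png");cv2.imwrite("pics/s3.png",cv2.resize(im[150:240,185:305],(800,600),interpolation=cv2.INTER_CUBIC))
E
```

```text
0.06 11.125 [ 0.63118463 -0.20578063  0.05970112] [-0.03179487  0.51984354 -1.83171573]
0.0575 11.375 [ 0.63127157 -0.20589337  0.05748071] [-0.22402136 -0.44951343 -1.18357122]
0.0562 11.625 [ 0.63153281 -0.2058698   0.05658623] [-0.82389296 -0.2383878   1.06866874]
0.08536673159008724 [ 0.59598027  0.86697742 -0.44451714]
14.4583
scene 0.59 486 195 0.07838207692953819 ((56.553489685058594, -70.93742370605469), (47.60627746582031, 87.8321533203125), 1.2518130540847778)
top 0.77 210 96 0.07708237909772356 ((62.47806930541992, -79.75148010253906), (77.72135925292969, 38.2606315612793), 81.69457244873047)
```

View pics/s3.png

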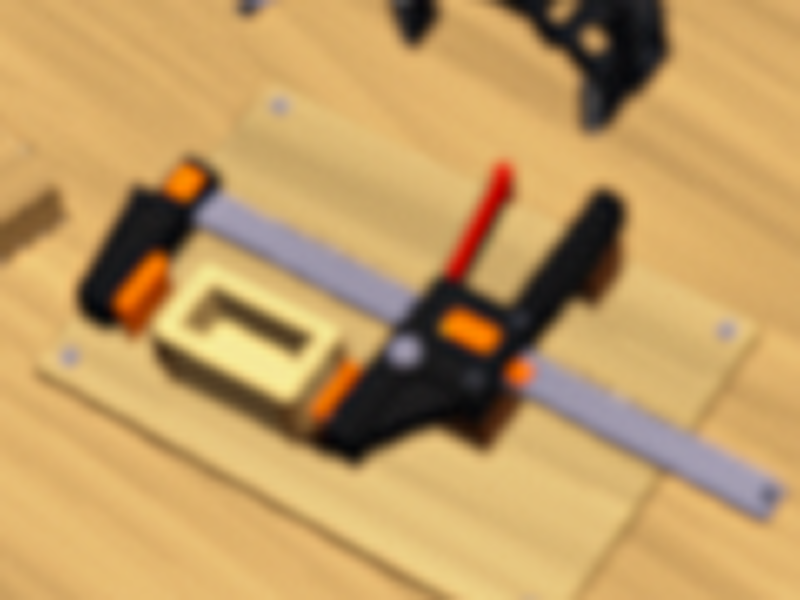

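```bash
cat > pump.py <<'E'
from fit import *
p=np.load("jig.npy"); e=np.array([-np.sin(p[2]),np.cos(p[2])]); Z=.034
def go(c,z=Z,v=.05): t=J(p,(-50,c,0))[0]; ctrl.movel([t[0],t[1],z],max_speed=v)
def S(m):
    s=get_state(); x=J(p,(0,0,0))[0][:2]; fy=s["contact_force"][:2]@e
    print(m,"t%.2f c%.1f w%.1f gf%.1f fy%.1f fx%.1f fz%.1f"%(s["time"],(s["tcp_pos"][:2]-x)@e*1000,s["width"]*1000,s["gripper_force"],fy,s["contact_force"][:2]@[e[1],-e[0]],s["contact_force"][2])); return s["width"],fy
E
python3 - <<'E'
from pump import *
go(2,v=.12); S("down")
ctrl.close_gripper(20); w,f=S("closed")
for c in np.arange(4,19,2.):
    go(c); w0=w; w,f=S(c)
    if f<-3: break
E
```

```text
down t16.11 c1.9 w85.5 gf0.0 fy0.4 fx0.9 fz0.0
closed t16.65 c9.3 w47.3 gf17.1 fy21.3 fx-5.0 fz21.6
4.0 t16.90 c11.1 w43.9 gf17.1 fy20.3 fx-6.2 fz23.6
6.0 t17.15 c12.8 w40.2 gf17.0 fy19.4 fx-6.8 fz24.9
8.0 t17.40 c14.2 w37.5 gf20.5 fy18.5 fx-5.5 fz24.8
10.0 t17.65 c14.2 w37.1 gf20.1 fy13.3 fx-5.2 fz23.0
12.0 t17.90 c14.2 w37.6 gf20.3 fy8.2 fx-4.3 fz20.3
14.0 t18.15 c14.3 w37.3 gf20.3 fy2.0 fx-3.7 fz20.4
16.0 t18.40 c14.3 w37.2 gf20.3 fy-3.2 fx-2.5 fz17.8
```

```bash
python3 - <<'E'
from pump import *
ctrl.ungrasp(); go(8); ctrl.pause(.3); S("open")
ctrl.close_gripper(20); ctrl.pause(.3); w,f=S("closed")
im,d=vision.grab_frame("scene"); cv2.imwrite("pics/s4.png",cv2.resize(im[150:240,185:305],(640,480),interpolation=cv2.INTER_CUBIC))
E
```

```text
open t19.54 c8.2 w85.3 gf0.0 fy-0.4 fx0.1 fz1.3
closed t20.51 c14.2 w37.7 gf17.1 fy17.1 fx-6.9 fz24.3
```

View pics/s4.png

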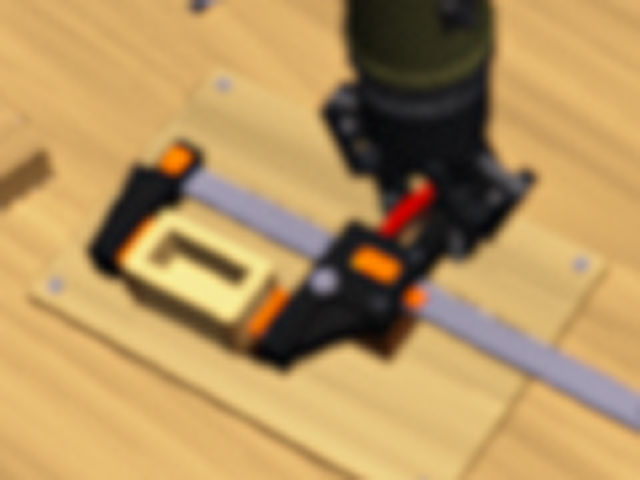

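```bash
python3 - <<'E'
from pump import *
for k in range(3):
    ctrl.ungrasp(); ctrl.pause(.4); S("open")
    ctrl.close_gripper(20); ctrl.pause(.5); w,f=S("closed")
    if w>.0390: break
im,d=vision.grab_frame("scene"); cv2.imwrite("pics/s5.png",cv2.resize(im[150:240,185:305],(640,480),interpolation=cv2.INTER_CUBIC))
E
```

```text
open t21.49 c8.0 w85.3 gf0.0 fy-0.5 fx0.6 fz-0.1
closed t22.59 c13.2 w39.5 gf17.4 fy14.6 fx-7.3 fz23.6
```

View pics/s5.png

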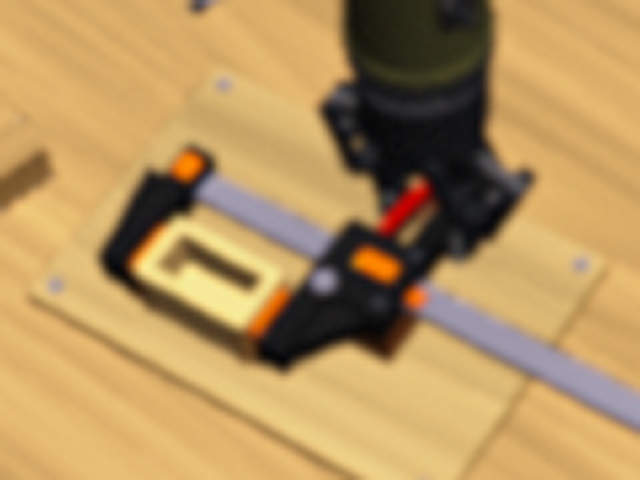

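```bash
python3 - <<'E'
from pump import *
ctrl.ungrasp(); ctrl.pause(.4); S("open")
ctrl.close_gripper(20); ctrl.pause(.5); w,f=S("closed")
for c in (10,11.):
    go(c); ctrl.pause(.2); w,f=S(c)
E
```

```text
open t23.56 c8.0 w85.1 gf0.0 fy0.3 fx-0.4 fz-0.3
closed t24.62 c8.5 w49.0 gf17.8 fy2.3 fx-4.6 fz16.7
10 t25.07 c9.0 w48.2 gf19.1 fy-1.4 fx-4.9 fz17.3
11.0 t25.52 c9.1 w47.6 gf18.3 fy-4.6 fx-4.3 fz17.3
```

```bash
python3 - <<'E'
from pump import *
go(10); ctrl.pause(.6); S("a"); ctrl.pause(.6); S("b")
im,d=vision.grab_frame("scene"); cv2.imwrite("pics/s6.png",cv2.resize(im[160:220,195:275],(800,600),interpolation=cv2.INTER_CUBIC))
E
```

```text
a t26.37 c9.1 w47.8 gf20.0 fy-0.8 fx-4.8 fz17.2
b t26.97 c9.1 w47.9 gf20.0 fy-2.2 fx-5.0 fz17.6
```

View pics/s6.png

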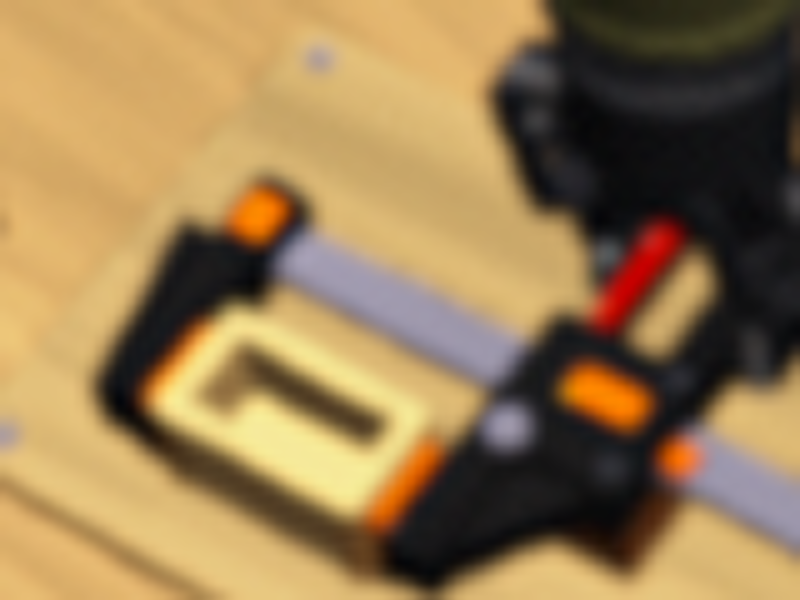

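The box sits upright between both orange faces, at about (290, 410) in the crop. The moving pad, near (175, 370), is visibly thinner than before. The trigger is squeezed partway and the grip is steady at 20 N, so I'm handing in.

```bash
python3 -c "
from station import ticket; print(ticket.close_job())"
```

```text
the job is handed in; nothing more can be done
None
```

The job is handed in at about 27 s: the box stands upright on the bearer, held at both ends, with the trigger still squeezed at a steady 20 N; by my force estimate the pad is pressed in about 3.5 mm of its 6 mm, though I could not measure that directly.

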